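# Gearbox parts from the strip-down rack to the assembly rack, in reverse order

## Robot

A 6-joint arm with a two-finger parallel gripper is mounted at the origin on a cart in front of the work surface, level with it; the furniture and walls round the work are solid. World frame = base frame: x ahead of the robot, y to its left, z up, the work surface at z = 0. Lengths are in m, angles in rad, forces in N, time in s.
With the tool pointing down it reaches from about 0.425 to 0.95 m from the base axis. Payload 3.5 kg.
Tool frame: the origin (TCP) lies on the centre line of the jaws, within the pads' length; the fingertips stand 14 mm ahead of it and the grasp point (between the pads) lies 5 mm behind it (ctrl.tip_reach is the distance from the TCP to the fingertips, in m); z points along the fingers, y is the line along which they close (so a half turn about z gives the same grasp; the last joint's range is limited). The gripper opens to 85 mm and grips with 20 to 120 N. Pads are 22 mm wide; open, the fingers measure 114 mm over their backs; the gripper's body (76 mm by 85 mm) begins 54 mm behind the grasp point. The pads swing forward as they close: fully open they stand 13 mm farther back than shut.
Start: joints at [-1.417, 0.286, 1.577, -0, 1.279, -0.15], TCP at [0.202, -0.644, 0.245] pointing down, gripper open.
Joint ranges: [-2.77, 2.77], [-0.9, 2.22], [0.21, 2.48], [-1.53, 4.67], [0.24, 2.81], [-2.84, 2.84]. Speed limits (rad/s): [2.79, 2.79, 3.14, 3.14, 3.14, 3.14].

## Interface

Orientations are given as a unit quaternion [x, y, z, w].
In Python, from plant import get_state, imaging, workorder, ctrl gives the robot as it stands. The module is installed in compiled form; this text tells all that it offers.
- The arm moves only by the shell command python3 -m jog 'ROWS' [FORCE]. ROWS is JSON, a list of rows, each a list of 7 numbers: the closure, from 0 (fully open) to 1 (shut), then the shift along the tool's x, y, z in mm, then the turn, a rotation vector about the tool's x, y, z in rad. In form: [[gripper, tx, ty, tz, ax, ay, az], ...]. A call has 1 to 12 rows; each row is the pose to reach, as a shift and turn from the pose commanded when the call began, along the tool's axes at that moment; what a row does not reach only later rows make up. A row lasts 1/10 s, in which the tool goes at most 50 mm and 8.59 degrees, less where a joint would pass 70% of its speed; a pose out of reach is approached as far as the arm can. A call with a gripper value outside its range is refused whole. The fingers move at their own pace and stop on an object; FORCE is the grip in N (left out, the last holds). Time passes only in rows, so rows that repeat a pose let the fingers close. It gives the time, the measured TCP pose, the force, the opening and the grip force at its end, in the units of the state.
- get_state(): the state, without advancing time (a new reading comes with each control period).
- imaging.read_camera(name): name is "scene" or "top" or "wrist"; returns a dict with "image" (384x512x3 uint8, blue, green, red), "fx", "fy", "cx", "cy" (pixels), "k1" (the pictures are not rectified: a ray, as slopes to the right and down, at radius r is drawn at 1 + k1 r^2 times it, then the intrinsics apply), "R" (3x3) and "t" (3): a world point X has camera coordinates R X + t; the wrist camera has in their place "tool_from_camera" (4x4, takes a point from camera to tool coordinates, whose origin is the TCP and whose axes are the flange's). Camera axes: x right, y down, z forward; pixel columns grow to the right and rows downward; lengths in m; the calibration is good to about 2 mm. A picture is of the moment at which its call begins: read the wrist's pose just before it. There is no depth.
- workorder.sign_off(): hands the job in; it is judged then, once.
The state is a dict: "time": time; "qpos": joint angles; "dq": joint speeds; "joint_efforts": joint torques, N m; "eef_pos": TCP position; "tcp_rot": TCP orientation; "contact_force": force on the tool from outside, world axes, zero at the start; "wrist_torque": the same for the moment, N m; "opening": opening from 0.0 (shut) to 1.0 (fully open); "finger_force": force on a finger pad.
Only numpy, scipy, OpenCV 4.12 (cv2) and the standard library are available. Lean on these libraries where they do the work, as an engineer would, in place of code of your own. Each camera call takes 0.05 s, during which the arm holds its last target. There are 200 camera calls.

## Task

The four gearbox parts stand on the strip-down rack in the order in which they came off the shaft. Move all of them to the empty assembly rack in the reverse order: the part now on the strip-down rack's nearest post goes on the assembly rack's farthest post, the second nearest on the second farthest, and so on. Leave each part the same way up as now, fully down on its post and let go, and do not disturb the tape measure and the spring clamp.

Things in the scene. Friction and masses are not known exactly. Their poses are not given: they have to be found in the camera images.
- bearing_mid (a point): Ball bearing, a low bright ring with a black seal in its top face, 52 mm outer diameter, 18 mm high. Steel, 0.1 to 0.3 kg, with a 26 mm through bore on its upright axis. This point is on that axis, half-way up; z is the axis (up).
- gear_mid (a point): Spur gear, dark, toothed rim, 56 mm outer diameter over the teeth, 22 mm high. Steel, 0.1 to 0.3 kg, with a 26 mm through bore on its upright axis. This point is on that axis, half-way up; z is the axis (up).
- sleeve_mid (a point): Plain spacer sleeve, the slim tall one, 36 mm outer diameter, 44 mm high. Steel, 0.1 to 0.3 kg, with a 26 mm through bore on its upright axis. This point is on that axis, half-way up; z is the axis (up).
- flange_mid (a point): Flanged hub: a 56 mm disc 6 mm thick at the bottom with four dark bolt holes, and on it a 38 mm diameter hub; 38 mm high in all. Grip the hub, from 6 mm above the part's foot up. Steel, 0.1 to 0.3 kg, with a 26 mm through bore on its upright axis. This point is on that axis, half-way up; z is the axis (up).
- strip_rack: Strip-down rack, which holds the parts at the start: fixed aluminium rail, 302 x 46 x 14 mm, with four light wooden carriers in a row at x = -105, -35, 35, 105 mm, y = 0. Origin: centre of its underside, on the bench; z up; x along the row, away from the robot within 13 degrees: x = -105 is the nearest post. The racks stand side by side; which is left changes.
- build_rack: Assembly rack, empty: fixed, rail, frame and post places as the strip-down rack, x = 105 mm is the farthest post. Each carrier: plate 62 x 62 mm, top 19 mm over the bench; round shoulder of 32 mm diameter, top 32 mm over the bench, on which a part's foot rests; post of 12 mm diameter with a tapered nose ending 57 mm over the bench. Origin: centre of its underside.
- bearing_carrier: Fixed light wooden carrier plate 62 x 62 x 5 mm on the strip-down rack, the one on which the bearing stands at the start (its corners show round the part); all carriers look alike. Shape and post as on the assembly rack. Origin: centre of the plate's underside, 14 mm over the bench.
- gear_carrier: Fixed light wooden carrier plate 62 x 62 x 5 mm on the strip-down rack, the one on which the gear stands at the start (its corners show round the part); all carriers look alike. Shape and post as on the assembly rack. Origin: centre of the plate's underside, 14 mm over the bench.
- sleeve_carrier: Fixed light wooden carrier plate 62 x 62 x 5 mm on the strip-down rack, the one on which the sleeve stands at the start (its corners show round the part); all carriers look alike. Shape and post as on the assembly rack. Origin: centre of the plate's underside, 14 mm over the bench.
- flange_carrier: Fixed light wooden carrier plate 62 x 62 x 5 mm on the strip-down rack, the one on which the flanged hub stands at the start (its corners show round the part); all carriers look alike. Shape and post as on the assembly rack. Origin: centre of the plate's underside, 14 mm over the bench.
- tape_measure: Tape measure, 33 x 81 x 66 mm, yellow; a bystander to be left alone. Origin: centre of its underside.
- spring_clamp: Spring clamp lying flat, 62 x 126 x 25 mm; a bystander to be left alone. Origin: centre of its underside.
Mind the look-alikes: they are no part of the job. Leave any pink or red look-alike of the part that bears bearing_mid alone.

How it is judged:
By the outcome, as a careful person would: the job done as asked, in the order asked, and still so for the second after the job is handed in, with the robot touching nothing.
It also fails if it takes over 99 s, if anything falls off the work surface, if the arm or the gripper's body presses on something with over 40 N, if the wrist force passes 120 N, or if a joint passes its speed limit or range.

## Working session

There is one attempt and no reset: what is moved stays moved. The work goes in short steps, Python scripts to look and compute and a shell command to move; the robot and the scene stay as the last step left them, time stands still between calls to the robot, and variables do not carry over. Pictures are saved under pics/ and viewed, at most 14 in all, crops included, and the job is handed in when it is done.

```bash
mkdir -p pics; python3 - <<'E'
from plant import get_state, imaging
import cv2,pickle
s=get_state();print({k:s[k] for k in('time','eef_pos','tcp_rot','opening')})
for n in('scene','top'):
    c=imaging.read_camera(n);pickle.dump(c,open(n+'.pkl','wb'));cv2.imwrite(f'pics/{n}0.png',c['image'])
    print(n,c['fx'],c['k1'],c['R'],c['t'])
E
```

```text
{'time': 0.0, 'eef_pos': array([ 0.2018483 , -0.64345472,  0.24393992]), 'tcp_rot': array([ 9.88488646e-01,  1.51290413e-01,  1.53869239e-05, -1.18628008e-03]), 'opening': 0.9970962860088294}
scene 437.5122663487589 -0.006988822267963998 [[-0.59991209 -0.7997516   0.02242474]
 [-0.48621975  0.34217924 -0.80405456]
 [ 0.63537064 -0.4932654  -0.59413248]] [0.28287812 0.34605551 0.9223968 ]
top 435.5886852796409 -0.008070760548743875 [[-0.02281317 -0.99972416  0.00558244]
 [-0.99918285  0.02261376 -0.03350001]
 [ 0.03336453 -0.00634212 -0.99942313]] [-0.06453907  0.55078367  1.09570408]
```

View pics/top0.png

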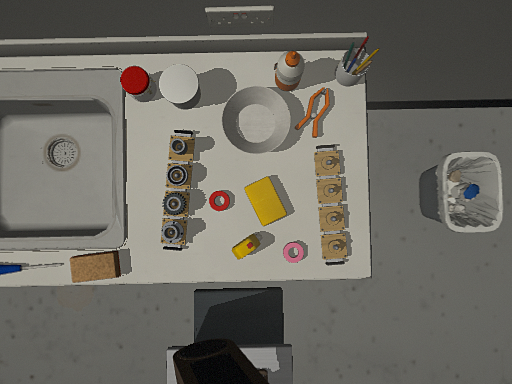

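View pics/scene0.png

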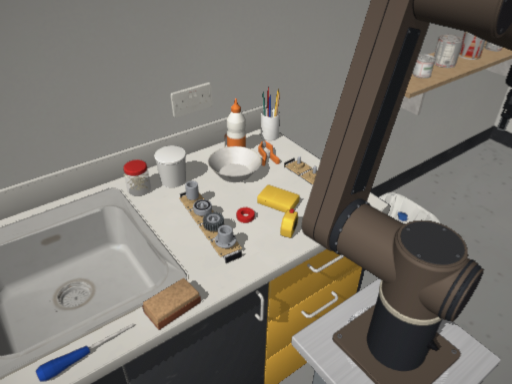

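```bash
cat > h.py <<'E'
import numpy as np,cv2,pickle
from scipy.spatial.transform import Rotation as Ro
def ray(c,uv):
    K=np.array([[c['fx'],0,c['cx']],[0,c['fy'],c['cy']],[0,0,1]])
    p=cv2.undistortPoints(np.array(uv,float).reshape(-1,1,2),K,np.array([c['k1'],0,0,0]))[:,0]
    return np.c_[p,np.ones(len(p))]
def plane(o,d,z): return o+d*((z-o[2])/d[:,2])[:,None]
def fixed(c,uv,z): return plane(-c['R'].T@c['t'],ray(c,uv)@c['R'],z)
def wrist(c,s,uv,z):
    T=np.array(c['tool_from_camera']);R=Ro.from_quat(s['tcp_rot']).as_matrix()
    return plane(s['eef_pos']+R@T[:3,3],ray(c,uv)@T[:3,:3].T@R.T,z)
E
python3 - <<'E'
from h import *
c=pickle.load(open('top.pkl','rb'));im=c['image'];hsv=cv2.cvtColor(im,cv2.COLOR_BGR2HSV)
m=cv2.inRange(hsv,(8,60,90),(25,170,255))
for x0,x1 in((155,205),(305,360)):
    mm=np.zeros_like(m);mm[125:265,x0:x1]=m[125:265,x0:x1]
    mm=cv2.morphologyEx(mm,cv2.MORPH_OPEN,np.ones((2,2)))
    p=cv2.findNonZero(mm)[:,0]
    w=fixed(c,p,.019)[:,:2]*1000
    r=cv2.minAreaRect(w.astype(np.float32));print(r)
# parts guess
print(fixed(c,[(178,146),(178,175),(175,204),(172,232)],.05))
print(fixed(c,[(219,201),(293,252)],.018), fixed(c,[(232,250),(260,240),(318,110)],.03))
a=cv2.resize(im[120:270,150:270],None,fx=4,fy=4,interpolation=2);b=cv2.resize(im[120:270,280:360],None,fx=4,fy=4,interpolation=2)
cv2.imwrite('pics/crop1.png',np.hstack([a,b])[:600,:800])
E
```

```text
((550.632568359375, 117.24104309082031), (61.25971221923828, 270.95916748046875), 83.66238403320312)
((524.5335693359375, -265.345703125), (310.75152587890625, 62.098777770996094), 3.0888872146606445)
[[0.65861476 0.11036741 0.05      ]
 [0.58744035 0.11155456 0.05      ]
 [0.51675707 0.12006236 0.05      ]
 [0.4488107  0.12850628 0.05      ]]
[[ 0.52191423  0.01513144  0.018     ]
 [ 0.38989494 -0.16768354  0.018     ]] [[ 0.3997185  -0.01555077  0.03      ]
 [ 0.42280273 -0.08549026  0.03      ]
 [ 0.74427278 -0.23846934  0.03      ]]
```

View pics/crop1.png

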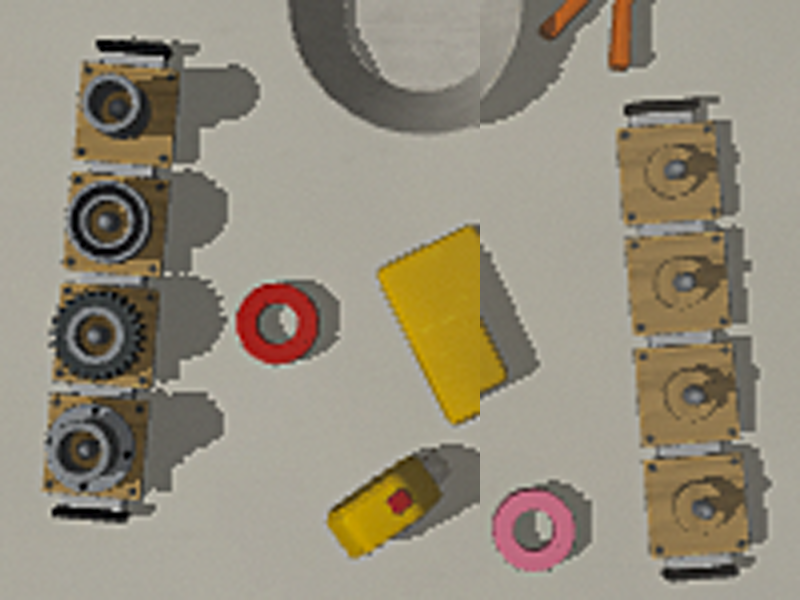

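```bash
cat >> h.py <<'E'
def go(s,p,yaw):
    """shift mm / turn rad in tool axes to reach world p (m), tool down, tool x at yaw"""
    R=Ro.from_quat(s['tcp_rot'])
    Rt=Ro.from_euler('z',yaw)*Ro.from_euler('x',np.pi)
    return np.round(R.inv().apply(np.array(p)-s['eef_pos'])*1000,1),np.round((R.inv()*Rt).as_rotvec(),3)
E
python3 - <<'E'
from h import *
from plant import get_state
c=pickle.load(open('top.pkl','rb'));im=c['image'];hsv=cv2.cvtColor(im,cv2.COLOR_BGR2HSV)
m=cv2.inRange(hsv,(8,60,90),(25,170,255))
mm=np.zeros_like(m);mm[146:265,312:350]=m[146:265,312:350]
w=fixed(c,cv2.findNonZero(mm)[:,0],.019)[:,:2]*1000
print(cv2.minAreaRect(w.astype(np.float32)))
print(fixed(c,[(329.25,162.5),(335.75,247.25)],.057))
print(go(get_state(),(.505,-.265,.30),.07))
E
```

```text
((507.424560546875, -263.9951171875), (271.3210754394531, 62.293312072753906), 3.1441333293914795)
[[ 0.60918054 -0.25810684  0.057     ]
 [ 0.40324178 -0.26801726  0.057     ]]
(array([ 402.5, -270.6,  -55.3]), array([-0.002, -0.   ,  0.234]))
```

```bash
python3 -m jog '[[0,200,-135,-27,0,0,0.12],[0,200,-135,-27,0,0,0.12],[0,200,-135,-27,0,0,0.12],[0,200,-135,-27,0,0,0.12],[0,200,-135,-27,0,0,0.12],[0,402,-271,-55,0,0,0.25],[0,402,-271,-55,0,0,0.25],[0,402,-271,-55,0,0,0.25],[0,402,-271,-55,0,0,0.25],[0,402,-271,-55,0,0,0.25],[0,402,-271,-55,0,0,0.25],[0,402,-271,-55,0,0,0.25]]'
python3 - <<'E'
from h import *
from plant import get_state,imaging
s=get_state();c=imaging.read_camera('wrist');pickle.dump((s,c),open('wb.pkl','wb'));cv2.imwrite('pics/wb.png',c['image'])
print(s['time'],s['eef_pos'],c['fx'],c['tool_from_camera'])
print(go(s,(.535,.118,.30),-.11))
E
```

```text
time: 1.3
eef_pos: [0.5047, -0.2644, 0.2999]
tcp_rot: [1.0, 0.028, -0.0, 0.0]
contact_force: [-0.5, -0.1, 0.5]
opening: 1.001
finger_force: 0.0
1.3 [ 0.50467782 -0.26438772  0.29991074] 318.1508400412301 [[-1.11136215e-03 -9.50635167e-01 -3.10308788e-01  7.87187970e-02]
 [ 9.99999335e-01 -1.15222030e-03 -5.16269016e-05  2.76525847e-04]
 [-3.08465735e-04 -3.10308639e-01  9.50635815e-01 -1.27965669e-01]
 [ 0.00000000e+00  0.00000000e+00  0.00000000e+00  1.00000000e+00]]
(array([ 5.180e+01, -3.801e+02, -1.000e-01]), array([0.   , 0.001, 0.166]))
```

View pics/wb.png

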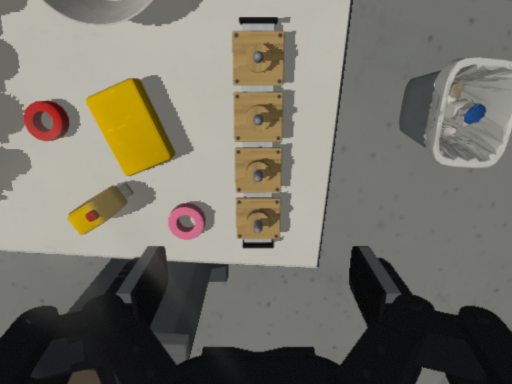

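The wrist view shows the build rack's four empty carriers at (259,57), (259,117), (258,170) and (258,218). The pink ring is at (187,221) and the red ring at (46,120). Next I fit the plates and look at the strip rack.

```bash
python3 -m jog '[[0,26,-190,0,0,0,0.08],[0,26,-190,0,0,0,0.08],[0,26,-190,0,0,0,0.08],[0,26,-190,0,0,0,0.08],[0,52,-380,0,0,0,0.166],[0,52,-380,0,0,0,0.166],[0,52,-380,0,0,0,0.166],[0,52,-380,0,0,0,0.166],[0,52,-380,0,0,0,0.166],[0,52,-380,0,0,0,0.166]]'
python3 - <<'E'
from h import *
from plant import get_state,imaging
s=get_state();c=imaging.read_camera('wrist');pickle.dump((s,c),open('ws.pkl','wb'));cv2.imwrite('pics/ws.png',c['image'])
print(s['time'],s['eef_pos'])
s0,c0=pickle.load(open('wb.pkl','rb'))
for s,c,(x0,x1,y0,y1) in((s0,c0,(225,292,25,246)),(s,c,(190,320,5,255))):
    m=cv2.inRange(cv2.cvtColor(c['image'],cv2.COLOR_BGR2HSV),(8,60,80),(25,190,255))
    mm=np.zeros_like(m);mm[y0:y1,x0:x1]=cv2.morphologyEx(m,cv2.MORPH_OPEN,np.ones((3,3)))[y0:y1,x0:x1]
    w=wrist(c,s,cv2.findNonZero(mm)[:,0],.019)[:,:2]*1000
    r=cv2.minAreaRect(w.astype(np.float32));print(r)
    a=np.deg2rad(r[2]);a=a if a<.8 else a-np.pi/2
    print(a,[np.round(np.array(r[0])+k*np.array([np.cos(a),np.sin(a)]),1) for k in(-105,-35,35,105)])
E
```

```text
time: 2.35
eef_pos: [0.5359, 0.1162, 0.2997]
tcp_rot: [0.998, -0.056, -0.001, 0.0]
contact_force: [-0.5, -0.8, -0.1]
opening: 1.003
finger_force: 0.0
2.35 [0.53587558 0.11620001 0.29968244]
((507.23052978515625, -264.4738464355469), (269.57196044921875, 61.68415832519531), 3.117520809173584)
0.05441100261951688 [array([ 402.4, -270.2]), array([ 472.3, -266.4]), array([ 542.2, -262.6]), array([ 612.1, -258.8])]
((552.256591796875, 120.01786041259766), (61.54544448852539, 270.8429870605469), 83.7198715209961)
-0.10960891940688167 [array([447.9, 131.5]), array([517.5, 123.8]), array([587. , 116.2]), array([656.6, 108.5])]
```

View pics/ws.png

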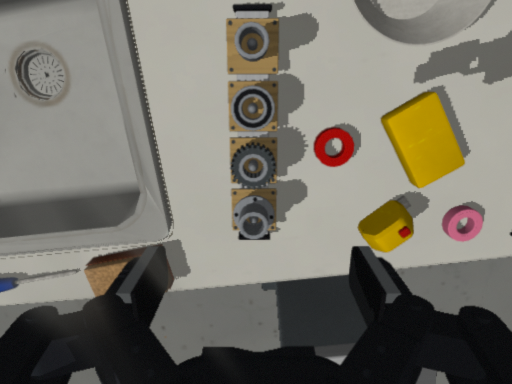

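The strip rack, near to far: flange (252,220), gear (252,165), bearing (252,106, bright ring with black seal, on a carrier) and sleeve (252,43). The look-alikes are the red ring (334,147) and the pink ring (462,223), both loose on the bench, so I leave them. I start with the flange.

```bash
python3 -m jog '[[0,-45,-2,60,0,0,0],[0,-90,-4,90,0,0,0],[0,-90,-4,130,0,0,0],[0,-90,-4,160,0,0,0],[0,-90,-4,160,0,0,0],[0,-90,-4,160,0,0,0]]' 50
python3 - <<'E'
from h import *
from plant import get_state,imaging
s=get_state();print(go(s,(.447,.1302,.057),-.11))
c=imaging.read_camera('wrist');cv2.imwrite('pics/w1.png',c['image'])
E
```

```text
time: 3.0
eef_pos: [0.4475, 0.1297, 0.1408]
tcp_rot: [0.998, -0.057, -0.0, 0.0]
contact_force: [1.0, 0.3, 0.6]
opening: 0.999
finger_force: 0.0
(array([-0.6, -0.5, 83.8]), array([ 0.   ,  0.   , -0.005]))
```

View pics/w1.png

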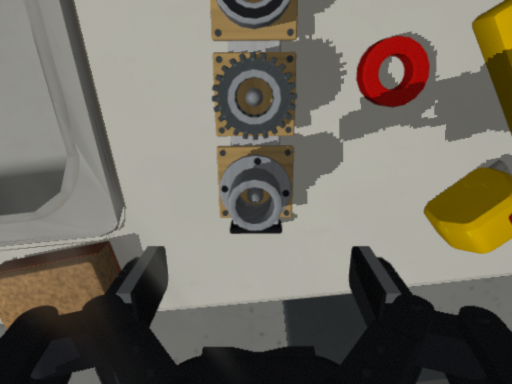

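The flange is at (257,195), centred between the fingers. The cork block on the left, ending near x=117 px, is clear of the left finger. I descend and grip.

```bash
python3 -m jog '[[0,-0.5,-0.5,30,0,0,0],[0,-0.5,-0.5,60,0,0,0],[0,-0.5,-0.5,75,0,0,0],[0,-0.5,-0.5,84,0,0,0],[0,-0.5,-0.5,84,0,0,0],[0.5,-0.5,-0.5,84,0,0,0],[1,-0.5,-0.5,84,0,0,0],[1,-0.5,-0.5,84,0,0,0],[1,-0.5,-0.5,84,0,0,0],[1,-0.5,-0.5,84,0,0,0],[1,-0.5,-0.5,84,0,0,0],[1,-0.5,-0.5,84,0,0,0]]' 50
```

```text
time: 4.25
eef_pos: [0.4474, 0.1318, 0.0576]
tcp_rot: [0.998, -0.056, 0.001, -0.0]
contact_force: [-0.4, 0.1, 6.2]
opening: 0.418
finger_force: 50.0
```

```bash
python3 -m jog '[[1,0,0,-15,0,0,0],[1,0,0,-40,0,0,0],[1,0,0,-65,0,0,0],[1,0,0,-80,0,0,0],[1,0,0,-80,0,0,0],[1,0,0,-80,0,0,0]]'
python3 - <<'E'
from h import *
from plant import get_state
s=get_state();print(go(s,(.6121,-.2586,.137),.055),s['opening'])
E
```

```text
time: 4.85
eef_pos: [0.4458, 0.1316, 0.1354]
tcp_rot: [0.998, -0.056, -0.001, 0.0]
contact_force: [0.0, 0.2, -2.5]
opening: 0.418
finger_force: 50.8
(array([208.9, 369.1,  -1.8]), array([ 0.   ,  0.001, -0.167])) 0.4177781031873173
```

```bash
python3 -m jog '[[1,15,27,-2,0,0,-0.015],[1,35,65,-2,0,0,-0.03],[1,56,100,-2,0,0,-0.05],[1,78,138,-2,0,0,-0.065],[1,100,177,-2,0,0,-0.08],[1,122,216,-2,0,0,-0.1],[1,144,254,-2,0,0,-0.115],[1,166,293,-2,0,0,-0.135],[1,187,330,-2,0,0,-0.15],[1,202,356,-2,0,0,-0.167],[1,209,369,-2,0,0,-0.167],[1,209,369,-2,0,0,-0.167]]'
python3 -m jog '[[1,0,0,0,0,0,0],[1,0,0,0,0,0,0]]'
python3 - <<'E'
from h import *
from plant import get_state,imaging
s=get_state();print(go(s,(.6121,-.2586,.057),.055),s['opening'],s['eef_pos'])
c=imaging.read_camera('wrist');cv2.imwrite('pics/w2.png',c['image'])
E
```

```text
time: 6.05
eef_pos: [0.6123, -0.2595, 0.1361]
tcp_rot: [1.0, 0.026, -0.001, -0.001]
contact_force: [-0.1, -0.1, -2.1]
opening: 0.418
finger_force: 50.9
time: 6.25
eef_pos: [0.6121, -0.2565, 0.1374]
tcp_rot: [1.0, 0.028, -0.001, -0.001]
contact_force: [-0.0, -0.5, -3.5]
opening: 0.419
finger_force: 50.9
(array([-0. ,  2.2, 80.4]), array([-0.002,  0.002,  0.001])) 0.41857754313658374 [ 0.61214417 -0.25653022  0.13742807]
```

View pics/w2.png

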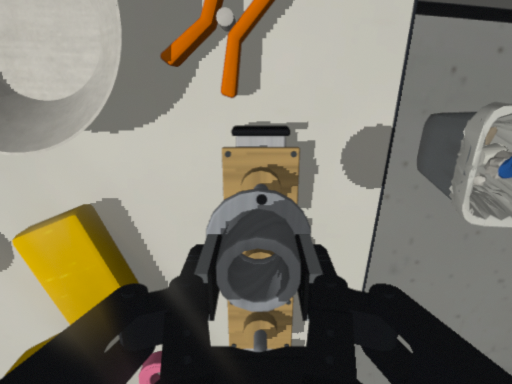

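The flange hangs upright over the far build carrier, and its bore at (260,265) shows the shoulder line. Now I lower it and release.

```bash
python3 -m jog '[[1,0,1,20,0,0,0],[1,0,1,45,0,0,0],[1,0,1,60,0,0,0],[1,0,1,70,0,0,0],[1,0,1,76,0,0,0],[1,0,1,81,0,0,0],[1,0,1,81,0,0,0]]'
python3 - <<'E'
from h import *
from plant import get_state
for i in range(3):
    s=get_state();print(s['eef_pos'],s['contact_force'])
E
```

```text
time: 7.0
eef_pos: [0.6137, -0.2598, 0.0582]
tcp_rot: [1.0, 0.027, 0.001, 0.0]
contact_force: [-0.3, -0.5, -2.7]
opening: 0.42
finger_force: 50.9
[ 0.61365348 -0.25975989  0.05822789] [-0.3207524  -0.53490485 -2.67386047]
[ 0.61365348 -0.25975989  0.05822789] [-0.3207524  -0.53490485 -2.67386047]
[ 0.61365348 -0.25975989  0.05822789] [-0.3207524  -0.53490485 -2.67386047]
```

```bash
python3 -m jog '[[1,0,0,1,0,0,0],[1,0,0,2,0,0,0],[1,0,0,2,0,0,0]]'
python3 -m jog '[[0.4,0,0,0,0,0,0],[0.3,0,0,0,0,0,0],[0.1,0,0,0,0,0,0],[0,0,0,0,0,0,0],[0,0,0,0,0,0,0],[0,0,0,-20,0,0,0],[0,0,0,-55,0,0,0],[0,0,0,-85,0,0,0],[0,0,0,-85,0,0,0],[0,0,0,-85,0,0,0]]'
python3 - <<'E'
from h import *
from plant import get_state,imaging
s=get_state();print(go(s,(.5173,.1234,.13),-.11),s['opening'],s['eef_pos'])
c=imaging.read_camera('wrist');cv2.imwrite('pics/w3.png',c['image'])
E
```

```text
time: 7.3
eef_pos: [0.6138, -0.26, 0.0577]
tcp_rot: [1.0, 0.027, 0.001, 0.0]
contact_force: [-3.0, 1.1, 4.9]
opening: 0.417
finger_force: 51.8
time: 8.3
eef_pos: [0.6133, -0.2597, 0.1412]
tcp_rot: [1.0, 0.027, 0.001, 0.001]
contact_force: [0.2, -0.1, -0.6]
opening: 1.0
finger_force: 0.0
(array([ -74.9, -387.8,   10.6]), array([ 0.001, -0.002,  0.165])) 1.00023865817901 [ 0.61334279 -0.25969097  0.1411508 ]
```

View pics/w3.png

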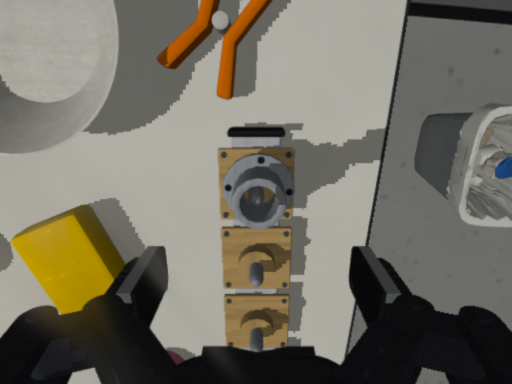

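The flange is seated on the far carrier (258,192), level and around the post. The gear is next.

```bash
python3 -m jog '[[0,-7,-38,0,0,0,0.015],[0,-15,-80,0,0,0,0.03],[0,-23,-122,0,0,0,0.05],[0,-32,-166,0,0,0,0.07],[0,-40,-210,0,0,0,0.09],[0,-48,-252,0,0,0,0.11],[0,-56,-294,0,0,0,0.13],[0,-64,-334,0,0,0,0.15],[0,-71,-368,0,0,0,0.165],[0,-75,-388,0,0,0,0.165],[0,-75,-388,0,0,0,0.165],[0,-75,-388,0,0,0,0.165]]'
python3 -m jog '[[0,0,0,0,0,0,0]]'
python3 - <<'E'
from h import *
from plant import get_state,imaging
s=get_state();print(go(s,(.5173,.1234,.042),-.11),s['eef_pos'])
E
```

```text
time: 9.55
eef_pos: [0.5159, 0.1238, 0.1388]
tcp_rot: [0.999, -0.054, -0.001, 0.0]
contact_force: [-0.5, 0.5, -0.1]
opening: 0.998
finger_force: 0.0
time: 9.65
eef_pos: [0.5166, 0.123, 0.1394]
tcp_rot: [0.998, -0.056, -0.001, 0.0]
contact_force: [0.1, -0.7, -0.7]
opening: 0.999
finger_force: 0.0
(array([ 0.7, -0.5, 97.4]), array([ 0.001,  0.001, -0.001])) [0.51664723 0.12299445 0.13943713]
```

```bash
python3 -m jog '[[0,0.5,-0.5,30,0,0,0],[0,0.5,-0.5,60,0,0,0],[0,0.5,-0.5,82,0,0,0],[0,0.5,-0.5,93,0,0,0],[0,0.5,-0.5,97,0,0,0],[0,0.5,-0.5,97,0,0,0],[0.3,0.5,-0.5,97,0,0,0],[1,0.5,-0.5,97,0,0,0],[1,0.5,-0.5,97,0,0,0],[1,0.5,-0.5,97,0,0,0],[1,0.5,-0.5,97,0,0,0],[1,0.5,-0.5,97,0,0,0]]' 50
python3 -m jog '[[1,0,0,-15,0,0,0],[1,0,0,-40,0,0,0],[1,0,0,-65,0,0,0],[1,0,0,-85,0,0,0],[1,0,0,-85,0,0,0],[1,0,0,-85,0,0,0]]'
python3 - <<'E'
from h import *
from plant import get_state
s=get_state();print(go(s,(.5422,-.2624,.125),.055),s['eef_pos'])
E
```

```text
time: 10.85
eef_pos: [0.5186, 0.1243, 0.0452]
tcp_rot: [0.998, -0.055, 0.001, 0.0]
contact_force: [-0.9, -0.4, 4.7]
opening: 0.64
finger_force: 52.7
time: 11.45
eef_pos: [0.5171, 0.1244, 0.1284]
tcp_rot: [0.998, -0.055, 0.0, -0.0]
contact_force: [0.1, -0.8, -2.8]
opening: 0.638
finger_force: 53.7
(array([ 67.5, 381.7,   3.4]), array([-0.   , -0.   , -0.165])) [0.51707449 0.12436363 0.1283782 ]
```

```bash
python3 -m jog '[[1,5,28,0,0,0,-0.015],[1,12,65,0,0,0,-0.03],[1,18,103,0,0,0,-0.05],[1,25,143,0,0,0,-0.065],[1,32,183,0,0,0,-0.08],[1,39,223,0,0,0,-0.1],[1,46,263,0,0,0,-0.115],[1,53,302,0,0,0,-0.135],[1,60,340,0,0,0,-0.15],[1,65,368,0,0,0,-0.165],[1,67,382,0,0,0,-0.165],[1,67,382,0,0,0,-0.165]]'
python3 -m jog '[[1,0,0,0,0,0,0],[1,0,0,0,0,0,0]]'
python3 - <<'E'
from h import *
from plant import get_state,imaging
s=get_state();print(go(s,(.5422,-.2624,.045),.055),s['eef_pos'])
E
```

```text
time: 12.65
eef_pos: [0.5411, -0.2636, 0.1267]
tcp_rot: [1.0, 0.026, -0.001, -0.001]
contact_force: [0.4, 0.8, -2.4]
opening: 0.634
finger_force: 53.8
time: 12.85
eef_pos: [0.5416, -0.2609, 0.1276]
tcp_rot: [1.0, 0.028, -0.001, -0.001]
contact_force: [-0.2, 0.5, -1.6]
opening: 0.633
finger_force: 53.8
(array([ 0.6,  1.6, 82.6]), array([-0.001,  0.001,  0.001])) [ 0.54163154 -0.26092046  0.12760881]
```

```bash
python3 -m jog '[[1,0.5,1,20,0,0,0],[1,0.5,1,45,0,0,0],[1,0.5,1,62,0,0,0],[1,0.5,1,73,0,0,0],[1,0.5,1,80,0,0,0],[1,0.5,1,84,0,0,0],[1,0.5,1,84,0,0,0]]'
```

```text
time: 13.55
eef_pos: [0.5432, -0.264, 0.0454]
tcp_rot: [1.0, 0.028, 0.001, 0.0]
contact_force: [-0.6, -0.2, -1.9]
opening: 0.636
finger_force: 53.8
```

```bash
python3 -m jog '[[1,0,0,1,0,0,0],[1,0,0,2,0,0,0],[1,0,0,2,0,0,0]]'
python3 -m jog '[[0.25,0,0,0,0,0,0],[0.15,0,0,0,0,0,0],[0.05,0,0,0,0,0,0],[0,0,0,0,0,0,0],[0,0,0,0,0,0,0],[0,0,0,-20,0,0,0],[0,0,0,-55,0,0,0],[0,0,0,-90,0,0,0],[0,0,0,-95,0,0,0],[0,0,0,-95,0,0,0]]'
python3 - <<'E'
from h import *
from plant import get_state,imaging
s=get_state();print(go(s,(.5868,.1158,.137),-.11),s['opening'],s['eef_pos'])
c=imaging.read_camera('wrist');cv2.imwrite('pics/w4.png',c['image'])
E
```

```text
time: 13.85
eef_pos: [0.5435, -0.2642, 0.0452]
tcp_rot: [1.0, 0.027, 0.001, 0.0]
contact_force: [-4.0, 2.8, 8.7]
opening: 0.633
finger_force: 54.9
time: 14.85
eef_pos: [0.5434, -0.2643, 0.1391]
tcp_rot: [1.0, 0.027, 0.001, 0.001]
contact_force: [-0.6, -0.8, -0.6]
opening: 0.997
finger_force: 0.0
(array([  64.2, -377.2,    1.4]), array([ 0.002, -0.003,  0.165])) 0.9971726427561899 [ 0.54335312 -0.26432581  0.1390572 ]
```

View pics/w4.png

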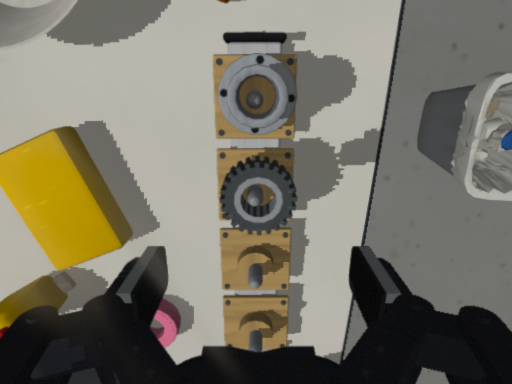

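The flange (256,93) and gear (258,195) are both seated. The bearing is next, from its carrier.

```bash
python3 -m jog '[[0,6,-38,0,0,0,0.015],[0,13,-78,0,0,0,0.03],[0,20,-118,0,0,0,0.05],[0,27,-160,0,0,0,0.07],[0,34,-202,0,0,0,0.09],[0,41,-244,0,0,0,0.11],[0,48,-284,0,0,0,0.13],[0,55,-324,0,0,0,0.15],[0,61,-358,0,0,0,0.165],[0,64,-377,0,0,0,0.165],[0,64,-377,0,0,0,0.165],[0,64,-377,0,0,0,0.165]]'
python3 -m jog '[[0,0,0,0,0,0,0]]'
python3 - <<'E'
from h import *
from plant import get_state,imaging
s=get_state();print(go(s,(.5868,.1158,.040),-.11),s['eef_pos'])
E
```

```text
time: 16.1
eef_pos: [0.5846, 0.1162, 0.1352]
tcp_rot: [0.999, -0.055, -0.002, 0.0]
contact_force: [-1.0, 0.1, -0.0]
opening: 1.004
finger_force: 0.0
time: 16.2
eef_pos: [0.5851, 0.1152, 0.1361]
tcp_rot: [0.998, -0.056, -0.001, 0.0]
contact_force: [-0.9, -0.5, 0.8]
opening: 1.001
finger_force: 0.0
(array([ 1.8, -0.8, 96.1]), array([ 0.001,  0.002, -0.001])) [0.58511292 0.1152354  0.13607141]
```

```bash
python3 -m jog '[[0,1,-0.5,30,0,0,0],[0,1,-0.5,60,0,0,0],[0,1,-0.5,82,0,0,0],[0,1,-0.5,92,0,0,0],[0,1,-0.5,96,0,0,0],[0,1,-0.5,96,0,0,0],[0.3,1,-0.5,96,0,0,0],[1,1,-0.5,96,0,0,0],[1,1,-0.5,96,0,0,0],[1,1,-0.5,96,0,0,0],[1,1,-0.5,96,0,0,0],[1,1,-0.5,96,0,0,0]]' 50
python3 -m jog '[[1,0,0,-15,0,0,0],[1,0,0,-40,0,0,0],[1,0,0,-65,0,0,0],[1,0,0,-85,0,0,0],[1,0,0,-85,0,0,0],[1,0,0,-85,0,0,0]]'
python3 - <<'E'
from h import *
from plant import get_state
s=get_state();print(go(s,(.4724,-.2662,.125),.055),s['eef_pos'])
E
```

```text
time: 17.4
eef_pos: [0.5882, 0.1167, 0.0432]
tcp_rot: [0.998, -0.055, 0.002, -0.0]
contact_force: [-1.1, -0.2, 5.7]
opening: 0.586
finger_force: 52.3
time: 18.0
eef_pos: [0.5865, 0.1166, 0.1263]
tcp_rot: [0.998, -0.055, 0.0, -0.0]
contact_force: [-1.0, 0.6, -0.7]
opening: 0.584
finger_force: 52.1
(array([-71.4, 393.1,   1.3]), array([-0.   , -0.   , -0.165])) [0.58653237 0.116647   0.12634638]
```

```bash
python3 -m jog '[[1,-5,28,0,0,0,-0.015],[1,-12,66,0,0,0,-0.03],[1,-19,105,0,0,0,-0.05],[1,-26,146,0,0,0,-0.065],[1,-34,187,0,0,0,-0.08],[1,-41,228,0,0,0,-0.1],[1,-49,270,0,0,0,-0.115],[1,-56,310,0,0,0,-0.135],[1,-63,348,0,0,0,-0.15],[1,-69,378,0,0,0,-0.165],[1,-71,392,0,0,0,-0.165],[1,-71,392,0,0,0,-0.165]]'
python3 -m jog '[[1,0,0,0,0,0,0],[1,0,0,0,0,0,0]]'
python3 - <<'E'
from h import *
from plant import get_state,imaging
s=get_state();print(go(s,(.4724,-.2662,.043),.055),s['eef_pos'],s['opening'])
E
```

```text
time: 19.2
eef_pos: [0.4721, -0.266, 0.1249]
tcp_rot: [1.0, 0.026, -0.001, -0.001]
contact_force: [0.6, 0.7, -0.5]
opening: 0.579
finger_force: 52.2
time: 19.4
eef_pos: [0.4732, -0.2636, 0.1257]
tcp_rot: [1.0, 0.028, -0.0, -0.001]
contact_force: [-0.1, 0.3, -0.7]
opening: 0.582
finger_force: 52.2
(array([-0.9,  2.6, 82.7]), array([-0.001,  0.001,  0.001])) [ 0.4732119  -0.26364836  0.12567278] 0.5822450665391484
```

```bash
python3 -m jog '[[1,-1,1,20,0,0,0],[1,-1,1,45,0,0,0],[1,-1,1,62,0,0,0],[1,-1,1,73,0,0,0],[1,-1,1,80,0,0,0],[1,-1,1,84,0,0,0],[1,-1,1,84,0,0,0]]'
python3 -m jog '[[1,0,0,1,0,0,0],[1,0,0,2,0,0,0],[1,0,0,2,0,0,0]]'
```

```text
time: 20.1
eef_pos: [0.473, -0.2664, 0.0434]
tcp_rot: [1.0, 0.028, 0.001, 0.0]
contact_force: [0.8, -0.2, -1.8]
opening: 0.58
finger_force: 52.2
time: 20.4
eef_pos: [0.4732, -0.2666, 0.0431]
tcp_rot: [1.0, 0.028, 0.0, 0.0]
contact_force: [-2.9, 3.8, 10.8]
opening: 0.583
finger_force: 53.4
```

Contact shows it is seated. I release it and go back for the sleeve.

```bash
python3 -m jog '[[0.3,0,0,0,0,0,0],[0.2,0,0,0,0,0,0],[0.05,0,0,0,0,0,0],[0,0,0,0,0,0,0],[0,0,0,0,0,0,0],[0,0,0,-20,0,0,0],[0,0,0,-55,0,0,0],[0,0,0,-90,0,0,0],[0,0,0,-105,0,0,0],[0,0,0,-105,0,0,0]]'
python3 - <<'E'
from h import *
from plant import get_state,imaging
s=get_state();print(go(s,(.6563,.1079,.150),-.11),s['opening'],s['eef_pos'])
c=imaging.read_camera('wrist');cv2.imwrite('pics/w5.png',c['image'])
E
```

```text
time: 21.4
eef_pos: [0.4735, -0.2674, 0.1479]
tcp_rot: [1.0, 0.027, 0.002, 0.002]
contact_force: [0.6, 0.3, 0.7]
opening: 1.0
finger_force: 0.0
(array([ 203. , -364.7,   -2.6]), array([ 0.004, -0.005,  0.165])) 0.9995784999762195 [ 0.47354521 -0.26738033  0.14792302]
```

View pics/w5.png

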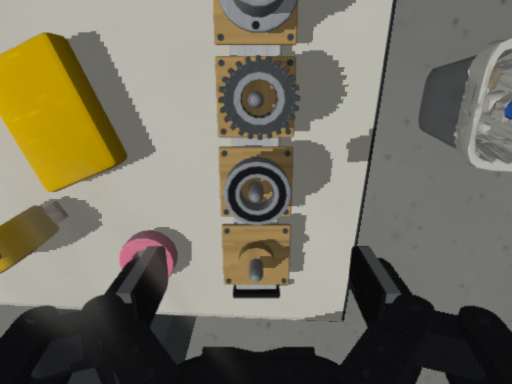

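The bearing is seated at (256,192) on the second-nearest carrier, and the pink ring (148,258) hasn't moved. The sleeve is next.

```bash
python3 -m jog '[[0,18,-34,0,0,0,0.015],[0,40,-72,0,0,0,0.03],[0,61,-110,0,0,0,0.05],[0,83,-150,0,0,0,0.07],[0,106,-190,0,0,0,0.09],[0,128,-230,0,0,0,0.11],[0,151,-270,0,0,0,0.13],[0,172,-309,0,0,0,0.15],[0,191,-344,0,0,0,0.165],[0,203,-365,0,0,0,0.165],[0,203,-365,0,0,0,0.165],[0,203,-365,0,0,0,0.165]]'
python3 -m jog '[[0,0,0,0,0,0,0]]'
python3 - <<'E'
from h import *
from plant import get_state,imaging
s=get_state();print(go(s,(.6563,.1079,.060),-.11),s['eef_pos'])
E
```

```text
time: 22.65
eef_pos: [0.6534, 0.1094, 0.1423]
tcp_rot: [0.999, -0.055, -0.002, 0.0]
contact_force: [-0.2, -0.3, -0.8]
opening: 1.002
finger_force: 0.0
time: 22.75
eef_pos: [0.6537, 0.1083, 0.1435]
tcp_rot: [0.998, -0.056, -0.002, 0.0]
contact_force: [-0.0, -0.3, -0.5]
opening: 0.996
finger_force: 0.0
(array([ 2.9,  0.1, 83.5]), array([ 0.001,  0.003, -0.001])) [0.65373583 0.108297   0.14346029]
```

```bash
python3 -m jog '[[0,2,0,30,0,0,0],[0,2,0,60,0,0,0],[0,2,0,75,0,0,0],[0,2,0,84,0,0,0],[0,2,0,84,0,0,0],[0.5,2,0,84,0,0,0],[1,2,0,84,0,0,0],[1,2,0,84,0,0,0],[1,2,0,84,0,0,0],[1,2,0,84,0,0,0],[1,2,0,84,0,0,0],[1,2,0,84,0,0,0]]' 50
python3 -m jog '[[1,0,0,-15,0,0,0],[1,0,0,-40,0,0,0],[1,0,0,-65,0,0,0],[1,0,0,-85,0,0,0],[1,0,0,-85,0,0,0],[1,0,0,-85,0,0,0]]'
python3 - <<'E'
from h import *
from plant import get_state
s=get_state();print(go(s,(.4025,-.270,.145),.055),s['eef_pos'])
E
```

```text
time: 23.95
eef_pos: [0.6579, 0.1091, 0.0629]
tcp_rot: [0.998, -0.055, 0.001, -0.0]
contact_force: [0.1, -0.4, 5.4]
opening: 0.399
finger_force: 50.4
time: 24.55
eef_pos: [0.6564, 0.1092, 0.1459]
tcp_rot: [0.998, -0.055, -0.0, -0.0]
contact_force: [-0.4, -0.2, -2.2]
opening: 0.396
finger_force: 50.0
(array([-210.7,  404.8,    1.1]), array([-0.   ,  0.001, -0.165])) [0.65642268 0.10916225 0.14594115]
```

```bash
python3 -m jog '[[1,-13,25,0,0,0,-0.01],[1,-32,61,0,0,0,-0.025],[1,-52,100,0,0,0,-0.04],[1,-73,140,0,0,0,-0.055],[1,-94,180,0,0,0,-0.07],[1,-115,221,0,0,0,-0.085],[1,-136,262,0,0,0,-0.1],[1,-157,302,0,0,0,-0.12],[1,-178,342,0,0,0,-0.135],[1,-196,377,0,0,0,-0.15],[1,-207,397,0,0,0,-0.165],[1,-211,404,0,0,0,-0.165]]'
python3 -m jog '[[1,0,0,0,0,0,0],[1,0,0,0,0,0,0],[1,0,0,0,0,0,0]]'
python3 - <<'E'
from h import *
from plant import get_state,imaging
s=get_state();print(go(s,(.4025,-.270,.062),.055),s['eef_pos'],s['opening'])
E
```

```text
time: 25.75
eef_pos: [0.4006, -0.27, 0.1444]
tcp_rot: [1.0, 0.026, -0.001, -0.001]
contact_force: [-0.2, 1.3, -1.5]
opening: 0.395
finger_force: 50.2
time: 26.05
eef_pos: [0.4031, -0.2681, 0.1458]
tcp_rot: [1.0, 0.028, -0.0, -0.001]
contact_force: [0.1, -0.1, -1.0]
opening: 0.4
finger_force: 50.2
(array([-0.7,  2. , 83.8]), array([-0.001,  0.   ,  0.001])) [ 0.40313901 -0.26806957  0.14583966] 0.3998723320758937
```

```bash
python3 -m jog '[[1,-1,1,20,0,0,0],[1,-1,1,45,0,0,0],[1,-1,1,62,0,0,0],[1,-1,1,73,0,0,0],[1,-1,1,80,0,0,0],[1,-1,1,84,0,0,0],[1,-1,1,84,0,0,0]]'
python3 -m jog '[[1,0,0,1,0,0,0],[1,0,0,2,0,0,0],[1,0,0,2,0,0,0]]'
```

```text
time: 26.75
eef_pos: [0.4026, -0.2707, 0.0632]
tcp_rot: [1.0, 0.028, 0.0, 0.0]
contact_force: [0.1, 1.4, -1.5]
opening: 0.394
finger_force: 50.1
time: 27.05
eef_pos: [0.4027, -0.271, 0.0628]
tcp_rot: [1.0, 0.027, 0.0, 0.0]
contact_force: [-2.5, 3.3, 9.7]
opening: 0.393
finger_force: 51.4
```

```bash
python3 -m jog '[[0.5,0,0,0,0,0,0],[0.35,0,0,0,0,0,0],[0.25,0,0,0,0,0,0],[0.25,0,0,0,0,0,0],[0.25,0,0,0,0,0,0],[0.25,0,0,-20,0,0,0],[0.25,0,0,-55,0,0,0],[0.25,0,0,-90,0,0,0],[0.25,0,0,-135,0,0,0],[0,0,0,-180,0,0,0],[0,0,0,-180,0,0,0],[0,0,0,-180,0,0,0]]'
python3 - <<'E'
from h import *
from plant import get_state,imaging
print(get_state()['eef_pos'])
a=imaging.read_camera('wrist')['image'];b=imaging.read_camera('top')['image']
cv2.imwrite('pics/f1.png',np.hstack([cv2.resize(a,(440,330)),cv2.resize(b[60:280,130:370],(360,330))]))
E
```

```text
time: 28.25
eef_pos: [0.4022, -0.2708, 0.2416]
tcp_rot: [1.0, 0.027, 0.001, 0.001]
contact_force: [-0.5, 0.6, -0.1]
opening: 1.001
finger_force: 0.0
[ 0.4022098  -0.27075956  0.2416216 ]
```

View pics/f1.png

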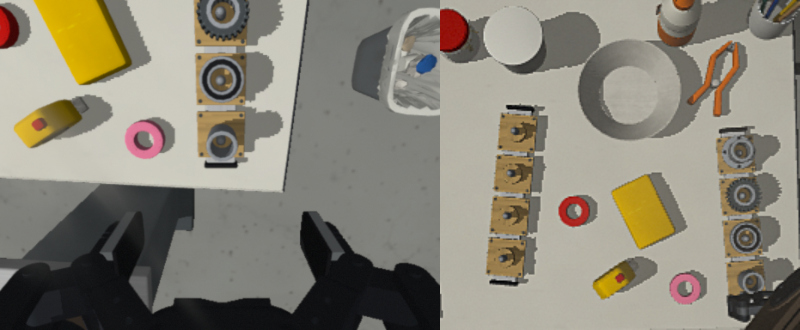

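The build rack now holds, far to near, flange, gear, bearing and sleeve, all seated and upright. The strip rack is empty, and the tape, clamp and rings haven't moved.

```bash
python3 -c "
from plant import workorder
print(workorder.sign_off())"
```

```text
the job is handed in; nothing more can be done
None
```

All four parts are on the assembly rack in reverse order (far to near: flange, gear, bearing, sleeve), seated and let go. The job was handed in at about 28 s, with the tape measure and clamp undisturbed.

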